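# Feel out the slide-clip gap that still grips

### The job

Take the feeler blade by its handle from its stand and try it gently in the gaps of the slide-clip block: only one of the four still grips the leaf with a steady springy drag on the way down, while in the others the leaf is stopped partway or goes in slack. Leave the feeler released and standing fully home in the gap that grips it, never force it, and leave everything else on the bench where it is.

Things in the scene. Friction and masses are not known exactly. Their poses are not given: they have to be found in the camera images.
- feeler: the feeler: black handle 26 (x) x 14 (y) x 60 mm tall on a steel flange 36 x 20 x 6 mm, about 100 g, a leaf 50 mm long below. Origin: centre of the flange's underside; +z up the handle, x along the leaf's width, y across its thickness. The handle spans z = 6 to 66 mm; pinch it across its 14 mm (along y) near z = 40 mm. It starts upright in the stand; a half turn about z changes nothing.
- leaf: the feeler's steel leaf, rigidly part of it: 20 mm wide (x), 4 mm thick (y), 50 mm long; same origin and axes as the feeler, leaf from z = 0 down to z = -50 mm. Hold the handle, not the leaf. The leaf takes no more than 30 N from whatever it touches, the flange no more than 60 N from the block.
- leaf_tip (a point): the middle of the leaf's lower end, 50 mm below the flange's underside
- stand: the feeler's fixed grey stand, 64 (x) x 56 (y) x 65 mm tall, with a socket 26 x 8 mm and 56 mm deep in its top, in which the leaf hangs loosely (flange resting on the top). Origin: centre of its underside; x along the socket's long side.
- block: the slide-clip block, fixed, aluminium, 64 (x) x 160 (y) x 70 mm tall, with four equal-looking slots in a row along y, 36 mm apart, in its top. Origin: centre of its underside, z up. Mouths 26 mm (x) by 8 mm (y), slightly chamfered, through a 12 mm top plate. Fully home: the feeler's flange rests on the block's top, the leaf tip then 20 mm above the bench.
- gap1 (a point): centre of the mouth of the slot at the block's -y end (y = -54 mm), level with the block's top. What is inside the slots is unseen and shuffled each time: one has two sprung pads that meet the leaf 25 to 30 mm below the top and then grip it (8 N a side), with a drag of some 6 to 10 N, more for an instant on entry, for the rest of the way
- gap2 (a point): the same for the slot at y = -18 mm. One of the four slots is too tight: a bent clip stops the leaf about 25 mm below the top, stiff and springy, the force building up by 4 N per mm of further push instead of levelling off
- gap3 (a point): the same for the slot at y = +18 mm. Two of the four slots are slack: no resistance until the flange lands on the top
- gap4 (a point): the same for the slot at the +y end (y = +54 mm)
- dish: bystander: flat glass disc-shaped dish 52 mm across, 13 mm high, between stand and block; origin under its centre
- rotor_key: bystander: steel rotor spanner 160 mm long lying near the robot; origin under its middle, x along it
- bucket: bystander: open aluminium rotor bucket 85 x 120 x 55 mm; origin under its centre
- slide_box: bystander: grey slide box 85 x 100 x 32 mm; origin under its centre
- bottle: bystander: clear bottle with blue cap, 64 mm across, 150 mm tall; origin under its centre
- jar: bystander: white jar with blue cap, 60 mm across, 70 mm tall; origin under its centre
- mouse: bystander: black computer mouse 100 x 60 x 32 mm; origin under its centre
There are look-alikes about, which are no part of the job. What is shaped like the block but red is not meant.

How it is judged (in metres and radians):
On the way, in this order (a step that is already met when the one before it is completed fails the run):
1. the feeler is drawn up out of its stand (z of leaf_tip in the frame of stand above 0.072 m and contact force between feeler and the fingers above 1 N), for 0.1 s.
2. the leaf is slid fully home in the gap that grips it (z of leaf_tip in the frame of block below 0.0235 m and x of leaf_tip in the frame of block between -0.012 and 0.012 m and (horizontal distance between leaf_tip and gap1 below 0.01 m or horizontal distance between leaf_tip and gap2 below 0.01 m or horizontal distance between leaf_tip and gap3 below 0.01 m or horizontal distance between leaf_tip and gap4 below 0.01 m) and contact force between leaf and anything else above 4 N), for 0.2 s.
At the end, for the whole second after the job is handed in: The feeler stands released, at rest and upright (within 7 degrees) in one of the block's gaps, its flange within 3.5 mm of the block's top, and its leaf is gripped by the gap (at least 4 N on the leaf), which only the one sprung gap does (all of step 2 and angle between feeler's own z axis and vertical below 0.12 rad and linear speed of feeler below 0.02 m/s); the robot touches nothing.
It fails at once if the leaf is pressed against anything with more than 30 N (contact force between leaf and anything else above 30 N).
It fails at once if the feeler is pressed on the block with more than 60 N (contact force between feeler and block above 60 N).
It fails at once if another thing on the bench is shifted by more than 30 mm (distance of any of dish, rotor_key, bucket, slide_box, bottle, jar, mouse from where it was at the start of the episode above 0.03 m).
It also fails if it takes over 64 s, if anything falls off the work surface, if the arm or the gripper's body presses on something with over 40 N, if the wrist force passes 120 N, or if a joint passes its speed limit or range.

### The arm

A 7-joint arm with a two-finger parallel gripper is mounted at the origin on the work surface. World frame = base frame: x ahead of the robot, y to its left, z up, the work surface at z = 0. Lengths are in mm, angles in rad, forces in N, time in s.
With the tool pointing down it reaches from about 400 to 850 mm from the base axis. Payload 4.5 kg.
Tool frame: the origin (TCP) lies between the finger pads; the fingertips stand 14 mm ahead of it and the grasp point (between the pads) lies 5 mm behind it (manip.tip_extent is the distance from the TCP to the fingertips, in mm); z points along the fingers, y is the direction in which the jaws open and shut (so a half turn about z gives the same grasp; the last joint's range is limited). The gripper opens to 85 mm and grips with 20 to 120 N. Pads are 22 mm wide; open, the fingers measure 114 mm over their backs; the gripper's body (76 mm by 85 mm) begins 54 mm behind the grasp point. The pads swing forward as they close: fully open they stand 13 mm farther back than shut.
Start: joints at [1.245, 0.689, -0.195, 1.565, 0.157, 0.902, -0.215], TCP at [220.085, -584.995, 207.317] pointing down, gripper open.
Joint ranges: [-3.01, 3.01], [-0.46, 2.08], [-1.47, 1.51], [0.13, 2.56], [-1, 4.14], [0.04, 2.09], [-2.66, 2.66]. Speed limits (rad/s): [2.57, 2.57, 3.14, 3.14, 3.14, 3.14, 3.14].

### API

Orientations are given as a unit quaternion [w, x, y, z].
In Python, from workcell import manip gives the robot as it stands.
- The arm moves only by the tool apply_moves, never from a script. Its arguments are lists of equal length, an entry for each row: "offset": the shift along the tool's x, y, z in mm, a list of three; "roll": the turn about the tool's z in rad; "claw": the closure, from 0 (fully open) to 1 (shut). A call has exactly 8 rows; each row shifts and turns the commanded pose from where the row before left it, along the tool's axes as they then stand; what a row does not reach is not made up. A row lasts 1/10 s, in which the tool goes at most 50 mm and 8.59 degrees, less where a joint would pass 70% of its speed; a pose out of reach is approached as far as the arm can. A call with a gripper value outside its range is refused whole. The fingers move at their own pace and stop on an object; "newtons" is the grip in N (left out, the last holds). Time passes only in rows, so rows that do not move let the fingers close, or fill a call up. It gives the time, the measured TCP pose, the force and the opening at its end, in the units of the state.
- manip.sense(): the state, without advancing time (a new reading comes with each control period).
- manip.get_image(name): name is "scene" or "top"; returns a dict with "color" (480x640x3 uint8, red, green, blue), "z_map" (480x640 float32, mm along the optical axis (not along the pixel's ray), 0 where there is no reading), "vertical_fov" (degrees; the focal length in pixels is half the picture's height over the tangent of half this angle, whatever the lens; pixels are square), "cx", "cy" (the principal point, pixels), "dist" ([k1, k2, p1, p2, k3] as OpenCV has them; the pictures are not rectified), "R" (3x3) and "t" (3): a world point X has camera coordinates R X + t. Camera axes: x right, y down, z forward; pixel columns grow to the right and rows downward; lengths in mm; the calibration is good to about 2 mm. A picture is of the moment at which its call begins.
- manip.close_job(): hands the job in, once; it reports no verdict.
The state is a dict: "time": time; "joint_pos": joint angles; "joint_velocities": joint speeds; "effort": joint torques, N m; "ee_pos": TCP position; "orientation": TCP orientation; "contact_force": force on the tool from outside, world axes, zero at the start; "ft_torque": the same for the moment, N m; "width": finger opening in mm.
Only numpy, scipy, OpenCV 4.12 (cv2) and the standard library are available. Lean on these libraries where they do the work, as an engineer would, in place of code of your own. Each camera call takes 0.05 s, during which the arm holds its last target.

## Working session

There is one attempt and no reset: what is moved stays moved. The work goes in short steps, Python scripts to look and compute and a tool call to move; the robot and the scene stay as the last step left them, time stands still between calls to the robot, and variables do not carry over. Pictures are saved under pics/ and viewed, and the job is handed in when it is done.

Besides the shell and the picture viewer there is one more tool, called after ">>>" as name(argument=value, ...), one argument or row to a line, values as JSON. apply_moves: Moves the arm, as the interface text tells. Its arguments: {"type":"object","properties":{"offset":{"type":"array","items":{"type":"array","items":{"type":"number"}}},"roll":{"type":"array","items":{"type":"number"}},"claw":{"type":"array","items":{"type":"number"}},"newtons":{"type":"number"}},"required":["offset","roll","claw"]}

```bash
mkdir -p pics; ls
cat > h.py <<'E'
import numpy as np, cv2, pickle
from workcell import manip
def grab(n,tag):
    d=manip.get_image(n); pickle.dump(d,open(f'pics/{tag}.pkl','wb')); cv2.imwrite(f'pics/{tag}.png',d['color'][:,:,::-1]); return d
def K(d):
    f=240/np.tan(np.radians(d['vertical_fov'])/2); return np.array([[f,0,d['cx']],[0,f,d['cy']],[0,0,1.]])
def rays(d,uv):
    p=cv2.undistortPoints(np.array(uv,float).reshape(-1,1,2),K(d),np.array(d['dist'],float)).reshape(-1,2)
    r=np.c_[p,np.ones(len(p))]; R=np.array(d['R']);t=np.array(d['t'])
    return -R.T@t, r@R, r
def onplane(d,uv,z):
    o,w,_=rays(d,uv); s=(z-o[2])/w[:,2]; return o+s[:,None]*w
def depthpts(d,uv):
    o,w,_=rays(d,uv); uv=np.array(uv).reshape(-1,2); zz=d['z_map'][uv[:,1].astype(int),uv[:,0].astype(int)]
    return o+zz[:,None]*w
E
python3 - <<'E'
from h import *
for n in('scene','top'):
    d=grab(n,n+'0'); print(n,d['vertical_fov'],d['cx'],d['cy'],d['dist'],np.round(-np.array(d['R']).T@d['t']),np.round(d['R'],2).tolist())
s=manip.sense(); print({k:np.round(v,3) for k,v in s.items()})
E
```

```text
pics
scene 54.24349789730148 318.093224283516 235.4301200001817 [-0.06194865  0.          0.          0.          0.        ] [1008.  600.  758.] [[-0.79, 0.61, -0.0], [0.42, 0.54, -0.73], [-0.45, -0.58, -0.68]]
top 48.581967263015926 319.56968303863664 239.76039637576528 [-0.14287905  0.          0.          0.          0.        ] [ 345.   -3. 1167.] [[-0.01, -1.0, 0.02], [-0.98, 0.01, -0.18], [0.18, -0.02, -0.98]]
{'time': np.float64(0.1), 'joint_pos': array([ 1.245,  0.69 , -0.195,  1.566,  0.157,  0.903, -0.215]), 'joint_velocities': array([-0.   , -0.002,  0.001, -0.005,  0.001, -0.002,  0.   ]), 'effort': array([-3.0000e-03, -5.4060e+01, -1.2720e+00, -1.5899e+01,  9.0000e-03,
        4.0000e-03,  0.0000e+00]), 'ee_pos': array([ 219.8  , -584.406,  206.565]), 'orientation': array([-0.001,  0.984,  0.179, -0.   ]), 'contact_force': array([0.346, 0.339, 0.368]), 'ft_torque': array([0.002, 0.027, 0.024]), 'width': np.float64(85.272)}
```

View pics/scene0.png

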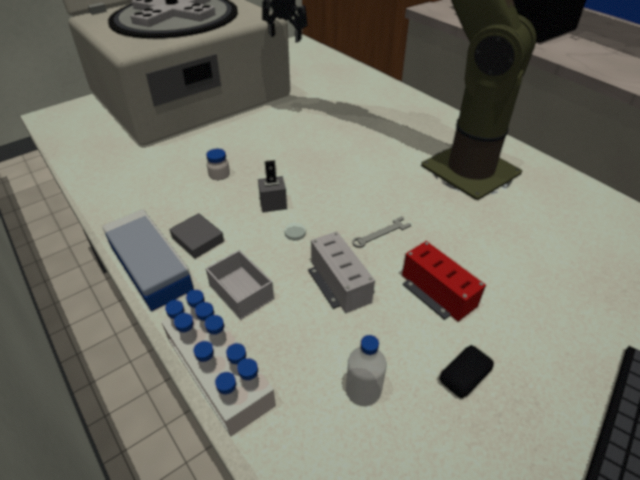

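View pics/top0.png

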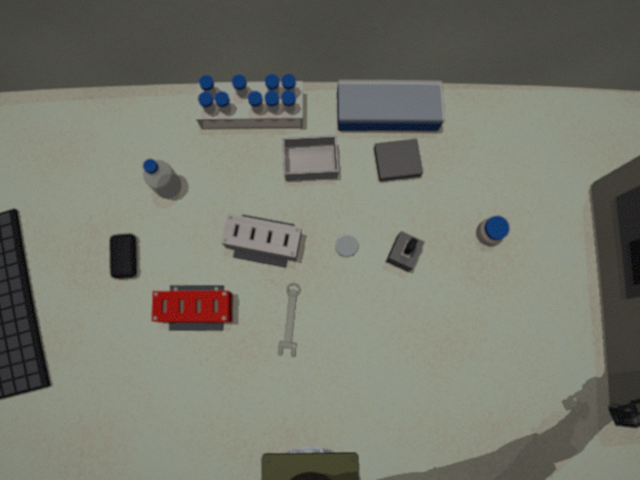

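The scene view shows the feeler in its grey stand at about (271,187), the grey block at (342,268) and the red look-alike at (443,278). In the top view they are at (405,250), (262,237) and (192,306).

- Block candidates: grey, 4 slots, top (262,237); red, top (192,306), excluded by the description. The white vial rack at top (250,105) isn't the block either.
- Feeler candidates: the black handle at top (410,245). The mouse at (123,255) is also black, but it is not the feeler.

Next is a close crop to check this choice.

Run:
```python
from h import *
a=cv2.imread('pics/top0.png');b=cv2.imread('pics/scene0.png')
c1=cv2.resize(a[200:280,215:315],None,fx=4,fy=4,interpolation=cv2.INTER_CUBIC)
c2=cv2.resize(a[210:290,360:460],None,fx=4,fy=4,interpolation=cv2.INTER_CUBIC)
c3=cv2.resize(b[145:225,225:325],None,fx=4,fy=4,interpolation=cv2.INTER_CUBIC)[:280]
c4=cv2.resize(b[230:310,290:390],None,fx=4,fy=4,interpolation=cv2.INTER_CUBIC)[:280]
cv2.imwrite('pics/crop0.png',np.vstack([np.hstack([c1,c2])[:320],np.hstack([c3,c4])]))
```

```text
(no output)
```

View pics/crop0.png

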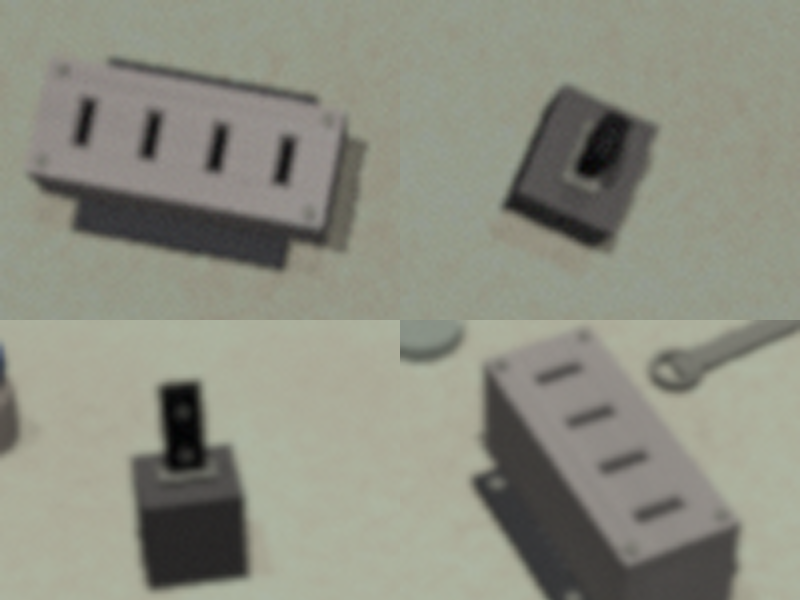

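The crops confirm it: the pale aluminium block with four slots, and the feeler with its black handle and light flange in the dark grey stand. Now I'll measure both in each view.

```bash
cat >> h.py <<'E'
def hmap(d):
    v,u=np.mgrid[0:480,0:640]; uv=np.c_[u.ravel(),v.ravel()]
    return depthpts(d,uv).reshape(480,640,3)
E
python3 - <<'E'
from h import *
for n,bb,sb in(('top',(200,280,210,310),(225,275,380,430)),('scene',(225,315,300,385),(150,215,245,300))):
    d=pickle.load(open(f'pics/{n}0.pkl','rb')); P=hmap(d); g=cv2.cvtColor(d['color'],cv2.COLOR_RGB2GRAY)
    print(n,'bench z',np.median(P[300:340,330:400,2]) )
    # block top
    y0,y1,x0,x1=bb; m=np.zeros((480,640),np.uint8); m[y0:y1,x0:x1]=((abs(P[y0:y1,x0:x1,2]-70)<7)*255)
    m=cv2.morphologyEx(m,cv2.MORPH_CLOSE,np.ones((5,5)))
    c=max(cv2.findContours(m,0,1)[0],key=cv2.contourArea); 
    w=onplane(d,c.reshape(-1,2),70); r=cv2.minAreaRect(w[:,:2].astype(np.float32)); print('block rect',r, 'z',np.median(P[m>0][:,2]))
    inside=cv2.erode(m,np.ones((5,5)))
    thr=(np.median(g[inside>0]))*0.68
    s=((g<thr)&(inside>0)).astype(np.uint8); k,l,st,ce=cv2.connectedComponentsWithStats(s)
    for i in range(1,k):
        if st[i,4]>8: print('slot',np.round(ce[i],1),st[i,4],np.round(onplane(d,ce[i],70)[0,:2],1))
    # stand
    y0,y1,x0,x1=sb
    for lo,hi,z in((60,74,65),(125,140,131)):
        m=np.zeros((480,640),np.uint8); m[y0:y1,x0:x1]=((P[y0:y1,x0:x1,2]>lo)&(P[y0:y1,x0:x1,2]<hi))*255
        cs=cv2.findContours(m,0,1)[0]
        if not cs: continue
        c=max(cs,key=cv2.contourArea); 
        w=onplane(d,c.reshape(-1,2),z); print(z,cv2.minAreaRect(w[:,:2].astype(np.float32)),np.median(P[m>0],0),m.sum()/255)
E
```

```text
top bench z -1.8190552554963233
block rect ((560.380615234375, 97.05200958251953), (158.67843627929688, 64.93943786621094), 78.61083221435547) z 67.83102467614867
slot [235.7 230. ] 44 [570.9 150.1]
slot [252.3 233.5] 45 [563.2 115. ]
slot [269.  236.5] 46 [556.4  79.8]
slot [285.8 239.6] 45 [549.5  44.6]
65 ((527.769775390625, -210.8748016357422), (56.91036605834961, 65.57097625732422), 64.52545166015625) [ 523.9385625  -206.42817091   63.81576599] 630.0
131 ((527.53564453125, -210.43182373046875), (14.300332069396973, 25.703439712524414), 62.43855285644531) [ 527.56767961 -211.50890454  128.94889836] 87.0
scene bench z -0.1276538566945078
block rect ((563.41064453125, 102.6975326538086), (166.16500854492188, 67.61494445800781), 78.48834228515625) z 69.62294482977933
slot [329.  242.9] 14 [551.9  47.5]
slot [337.6 253.5] 17 [557.6  83.1]
slot [345.4 265.1] 21 [566.1 118.2]
slot [353.9 277.1] 26 [573.7 153.3]
65 ((530.3576049804688, -204.50730895996094), (65.84759521484375, 64.37117767333984), 64.8924789428711) [ 535.45995549 -199.16417869   65.35854293] 341.0
131 ((531.6875610351562, -202.08705139160156), (24.919021606445312, 23.711200714111328), 57.10108947753906) [ 530.58706753 -204.42186932  130.26969504] 56.0
```

```bash
cat >> h.py <<'E'
def tri(d1,p1,d2,p2):
    o1,w1,_=rays(d1,p1);o2,w2,_=rays(d2,p2);w1=w1[0];w2=w2[0]
    A=np.c_[w1,-w2]; s=np.linalg.lstsq(A,o2-o1,rcond=None)[0]; a=o1+s[0]*w1;b=o2+s[1]*w2
    return (a+b)/2, np.linalg.norm(a-b)
from scipy.spatial.transform import Rotation as Ro
def go(x,y,z,ang=None):
    s=manip.sense(); R=Ro.from_quat(s['orientation'],scalar_first=True).as_matrix()
    t=np.array(s['ee_pos']); th=np.degrees(np.arctan2(R[1,0],R[0,0]))
    print('t',round(float(s['time']),2),'tcp',np.round(t,1),'xang',round(th,2),'tilt',np.round(R[:2,2],4),'F',np.round(s['contact_force'],2),'T',np.round(s['ft_torque'],3),'w',round(float(s['width']),1),'j',np.round(s['joint_pos'],2))
    if ang is not None: print('tool offset',np.round(R.T@(np.array([x,y,z])-t),1),'roll',round(-np.radians(ang-th),3))
E
python3 - <<'E'
from h import *
a=pickle.load(open('pics/top0.pkl','rb'));b=pickle.load(open('pics/scene0.pkl','rb'))
T=[(235.7,230),(252.3,233.5),(269,236.5),(285.8,239.6)];S=[(353.9,277.1),(345.4,265.1),(337.6,253.5),(329,242.9)]
for p,q in zip(T,S): print(tri(a,p,b,q))
def hd(d,bx):
    P=hmap(d);y0,y1,x0,x1=bx;m=(P[...,2]>122)&(P[...,2]<142);mm=np.zeros_like(m);mm[y0:y1,x0:x1]=m[y0:y1,x0:x1];v,u=np.nonzero(mm);return (u.mean(),v.mean()),len(u)
p,n=hd(a,(225,275,380,430)); print(p,n,onplane(a,p,131))
go(528.5,-208.5,200,-26)
E
```

```text
(array([571.58854602, 150.7899416 ,  66.29158363]), np.float64(0.34166255173550014))
(array([563.77460519, 115.48664879,  66.2784731 ]), np.float64(0.26446156924768144))
(array([556.35936644,  80.52904528,  67.45859053]), np.float64(1.5215820951896162))
(array([549.92057997,  44.79363391,  66.96291422]), np.float64(0.40330795807254277))
(np.float64(412.5777777777778), np.float64(243.87777777777777)) 90 [[ 527.34827892 -210.37111267  131.        ]]
t 0.1 tcp [ 219.8 -584.4  206.6] xang 20.62 tilt [-0.0007  0.0015] F [0.35 0.34 0.37] T [0.002 0.027 0.024] w 85.3 j [ 1.24  0.69 -0.19  1.57  0.16  0.9  -0.22]
tool offset [ 421.3 -243.1    6.9] roll 0.814
```

>>> apply_moves(
  offset=[
    [25, -14, 0],
    [25, -14, 0],
    [25, -14, 0],
    [25, -14, 0],
    [25, -14, 0],
    [25, -14, 0],
    [25, -14, 0],
    [25, -14, 0],
  ],
  roll=[0, 0, 0, 0, 0, 0, 0, 0],
  claw=[0, 0, 0, 0, 0, 0, 0, 0],
)

```text
time: 0.9
ee_pos: [368.2, -408.6, 207.0]
orientation: [-0.0, 0.984, 0.179, -0.0]
contact_force: [0.3, 0.8, -1.0]
width: 85.3
```

>>> apply_moves(
  offset=[
    [25, -14, 0],
    [25, -14, 0],
    [25, -14, 0],
    [25, -14, 0],
    [25, -14, 0],
    [25, -14, 0],
    [25, -14, 0],
    [20, -14, 0],
  ],
  roll=[0, 0, 0, 0, 0, 0, 0, 0],
  claw=[0, 0, 0, 0, 0, 0, 0, 0],
)

```text
time: 1.7
ee_pos: [511.9, -234.7, 207.0]
orientation: [-0.0, 0.984, 0.179, 0.0]
contact_force: [0.2, 0.4, -0.3]
width: 85.4
```

>>> apply_moves(
  offset=[
    [0, 0, 0],
    [0, 0, 0],
    [0, 0, 0],
    [0, 0, 0],
    [0, 0, 0],
    [0, 0, 0],
    [0, 0, 0],
    [0, 0, 0],
  ],
  roll=[0.14, 0.14, 0.14, 0.14, 0.14, 0.11, 0, 0],
  claw=[0, 0, 0, 0, 0, 0, 0, 0],
)

```text
time: 2.5
ee_pos: [510.7, -236.1, 207.1]
orientation: [0.0, 0.975, -0.222, -0.0]
contact_force: [-0.3, -0.1, -0.2]
width: 85.5
```

```bash
python3 -c "
from h import *
go(528.5,-208.5,150,-26)
grab('scene','scene1');grab('top','top1')"
```

```text
t 2.5 tcp [ 510.7 -236.1  207.1] xang -25.63 tilt [-0.0006  0.0001] F [-0.33 -0.1  -0.25] T [-0.041  0.04   0.001] w 85.5 j [ 0.3   0.61  0.09  1.77 -0.08  0.77 -1.59]
tool offset [  4.1 -32.5  57. ] roll 0.006
```

>>> apply_moves(
  offset=[
    [4, -16, 0],
    [0, -16, 0],
    [0, 0, 15],
    [0, 0, 20],
    [0, 0, 20],
    [0, 0, 0],
    [0, 0, 0],
    [0, 0, 0],
  ],
  roll=[0, 0, 0, 0, 0, 0, 0, 0],
  claw=[0, 0, 0, 0, 0.3, 0.3, 0.3, 0.3],
)

```text
time: 3.4
ee_pos: [529.6, -208.8, 153.3]
orientation: [-0.0, 0.975, -0.223, 0.001]
contact_force: [0.6, -0.8, -0.3]
width: 59.7
```

```bash
python3 -c "
from h import *
go(528.5,-208.5,101,-26)
a=grab('scene','scene2')['color'];b=grab('top','top2')['color']
c=np.hstack([cv2.resize(a[110:230,215:335],(400,400),interpolation=2),cv2.resize(b[190:290,360:460],(400,400),interpolation=2)])
cv2.imwrite('pics/crop2.png',c[:,:,::-1])"
```

```text
t 3.4 tcp [ 529.6 -208.8  153.3] xang -25.74 tilt [ 0.0021 -0.0004] F [ 0.58 -0.8  -0.31] T [ 0.053 -0.033 -0.001] w 59.7 j [ 0.24  0.69  0.08  1.8  -0.09  0.65 -1.64]
tool offset [-1.3  0.2 52.3] roll 0.004
```

View pics/crop2.png

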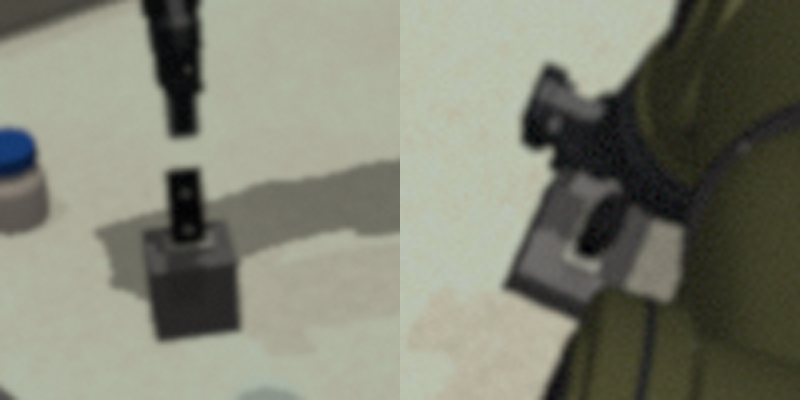

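The scene crop shows the fingers directly above the handle, at about (183,130) and (186,200). The top crop shows the jaws on both sides of the handle. I'll go down now.

>>> apply_moves(
  offset=[
    [0, 0, 20],
    [0, 0, 20],
    [0, 0, 12],
    [0, 0, 0],
    [0, 0, 0],
    [0, 0, 0],
    [0, 0, 0],
    [0, 0, 0],
  ],
  roll=[0, 0, 0, 0, 0, 0, 0, 0],
  claw=[0.3, 0.3, 0.3, 0.5, 0.5, 0.6, 0.6, 0.6],
  newtons=40,
)

```text
time: 4.3
ee_pos: [528.9, -209.3, 100.9]
orientation: [0.0, 0.975, -0.223, 0.001]
contact_force: [-0.3, 0.5, 0.3]
width: 34.3
```

```bash
python3 -c "
from h import *
go(528.5,-208.5,101,-26)"
```

```text
t 4.3 tcp [ 528.9 -209.3  100.9] xang -25.79 tilt [ 0.0012 -0.0004] F [-0.28  0.49  0.27] T [-0.008  0.004  0.032] w 34.3 j [ 0.25  0.77  0.07  1.84 -0.1   0.54 -1.63]
tool offset [-0.7 -0.6 -0.1] roll 0.004
```

>>> apply_moves(
  offset=[
    [0, 0, 0],
    [0, 0, 0],
    [0, 0, 0],
    [0, 0, 0],
    [0, 0, 0],
    [0, 0, 0],
    [0, 0, 0],
    [0, 0, 0],
  ],
  roll=[0, 0, 0, 0, 0, 0, 0, 0],
  claw=[0.68, 0.72, 0.74, 0.76, 0.78, 0.8, 0.81, 0.82],
  newtons=20,
)

```text
time: 5.1
ee_pos: [528.4, -209.2, 100.3]
orientation: [0.0, 0.975, -0.223, -0.0]
contact_force: [-0.1, 0.2, -0.0]
width: 15.6
```

```bash
python3 -c "
from h import *
go(528.5,-208.5,101,-26)"
```

```text
t 5.1 tcp [ 528.4 -209.2  100.3] xang -25.79 tilt [-0.0001 -0.0001] F [-0.12  0.25 -0.03] T [-0.051  0.025 -0.038] w 15.6 j [ 0.25  0.77  0.07  1.84 -0.1   0.54 -1.63]
tool offset [-0.2 -0.7 -0.7] roll 0.004
```

>>> apply_moves(
  offset=[
    [0, 0, 0],
    [0, 0, 0],
    [0, 0, 0],
    [0, 0, 0],
    [0, 0, 0],
    [0, 0, 0],
    [0, 0, 0],
    [0, 0, 0],
  ],
  roll=[0, 0, 0, 0, 0, 0, 0, 0],
  claw=[0.84, 0.86, 0.88, 0.9, 0.95, 1, 1, 1],
)

```text
time: 5.9
ee_pos: [528.4, -209.2, 100.4]
orientation: [0.0, 0.975, -0.223, 0.0]
contact_force: [-0.2, -0.1, 1.5]
width: 13.5
```

```bash
python3 -c "
from h import *
go(528.5,-208.5,101,-26)"
```

```text
t 5.9 tcp [ 528.4 -209.2  100.4] xang -25.79 tilt [ 0.     -0.0001] F [-0.2  -0.12  1.47] T [-0.02   0.125 -0.03 ] w 13.5 j [ 0.25  0.77  0.07  1.84 -0.1   0.54 -1.63]
tool offset [-0.2 -0.7 -0.6] roll 0.004
```

>>> apply_moves(
  offset=[
    [0, 0, 0],
    [0, 0, -4],
    [0, 0, -10],
    [0, 0, -15],
    [0, 0, -15],
    [0, 0, -15],
    [0, 0, -15],
    [0, 0, 0],
  ],
  roll=[0, 0, 0, 0, 0, 0, 0, 0],
  claw=[1, 1, 1, 1, 1, 1, 1, 1],
  newtons=45,
)

```text
time: 6.7
ee_pos: [530.1, -209.7, 176.7]
orientation: [0.0, 0.975, -0.223, 0.002]
contact_force: [-0.5, -1.0, -0.2]
width: 12.1
```

```bash
python3 -c "
from h import *
go(549.7,44.7,178,-11.5)"
```

```text
t 6.7 tcp [ 530.1 -209.7  176.7] xang -25.79 tilt [ 0.0047 -0.0015] F [-0.53 -1.01 -0.21] T [-0.022 -0.033 -0.029] w 12.1 j [ 0.24  0.65  0.09  1.78 -0.09  0.7  -1.64]
tool offset [ -93.  -237.6   -1.6] roll -0.249
```

>>> apply_moves(
  offset=[
    [0, 0, 0],
    [0, 0, 0],
    [0, 0, 0],
    [0, 0, 0],
    [0, 0, 0],
    [0, 0, 0],
    [0, 0, 0],
    [0, 0, 0],
  ],
  roll=[0, 0, 0, 0, 0, 0, 0, 0],
  claw=[1, 1, 1, 1, 1, 1, 1, 1],
)

```text
time: 7.5
ee_pos: [528.5, -209.2, 174.3]
orientation: [0.0, 0.975, -0.223, 0.0]
contact_force: [0.2, -0.1, -1.7]
width: 12.3
```

```bash
python3 -c "
from h import *
go(549.7,44.7,178,-11.5)
a=grab('scene','scene3')['color'];b=grab('top','top3')['color']
c=np.hstack([cv2.resize(a[90:210,215:335],(400,400),interpolation=2),cv2.resize(b[190:290,360:460],(400,400),interpolation=2)])
cv2.imwrite('pics/crop3.png',c[:,:,::-1])"
```

```text
t 7.5 tcp [ 528.5 -209.2  174.3] xang -25.79 tilt [ 0.     -0.0001] F [ 0.18 -0.08 -1.74] T [ 0.058 -0.001  0.03 ] w 12.3 j [ 0.24  0.66  0.09  1.78 -0.09  0.7  -1.64]
tool offset [ -91.3 -237.8   -3.7] roll -0.249
```

View pics/crop3.png

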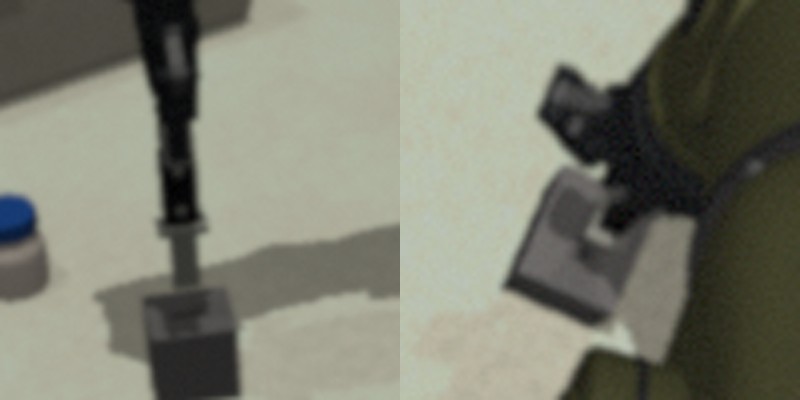

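The scene crop shows the feeler held upright with its leaf clear above the stand (leaf at about (183,255)). Next I'll carry it to the nearest gap.

>>> apply_moves(
  offset=[
    [-6, -15, -2],
    [-13, -34, -2],
    [-13, -34, 0],
    [-13, -34, 0],
    [-13, -34, 0],
    [-13, -34, 0],
    [-13, -34, 0],
    [-7, -19, 0],
  ],
  roll=[0, 0, 0, 0, 0, 0, 0, 0],
  claw=[1, 1, 1, 1, 1, 1, 1, 1],
)

```text
time: 8.4
ee_pos: [550.2, 49.1, 178.3]
orientation: [-0.001, 0.975, -0.221, -0.0]
contact_force: [1.0, -0.0, -1.3]
width: 12.3
```

>>> apply_moves(
  offset=[
    [0, 0, 0],
    [0, 0, 0],
    [0, 0, 0],
    [0, 0, 0],
    [0, 0, 0],
    [0, 0, 0],
    [0, 0, 0],
    [0, 0, 0],
  ],
  roll=[-0.08, -0.09, -0.08, 0, 0, 0, 0, 0],
  claw=[1, 1, 1, 1, 1, 1, 1, 1],
)

```text
time: 9.2
ee_pos: [550.1, 44.7, 178.3]
orientation: [0.0, 0.995, -0.1, 0.0]
contact_force: [0.5, -0.5, -1.8]
width: 12.5
```

```bash
python3 -c "
from h import *
go(549.7,44.7,165,-11.5)
a=grab('scene','scene4')['color'];b=grab('top','top4')['color']
c=np.hstack([cv2.resize(a[190:310,275:395],(400,400),interpolation=2),cv2.resize(b[190:290,220:320],(400,400),interpolation=2)])
cv2.imwrite('pics/crop4.png',c[:,:,::-1])"
```

```text
t 9.2 tcp [550.1  44.7 178.3] xang -11.5 tilt [ 0.     -0.0001] F [ 0.54 -0.54 -1.83] T [ 0.02  -0.029 -0.031] w 12.5 j [-0.2   0.63  0.07  1.83 -0.06  0.68 -1.88]
tool offset [-0.4  0.1 13.3] roll 0.0
```

View pics/crop4.png

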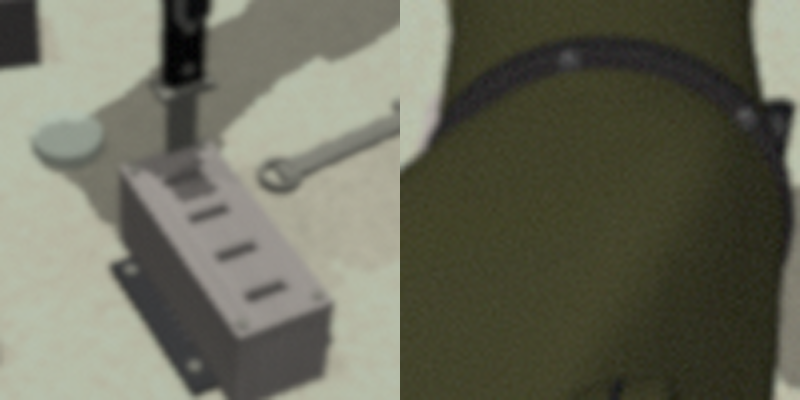

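```bash
cat >> h.py <<'E'
def proj(d,X):
    rv=cv2.Rodrigues(np.array(d['R'],float))[0]
    return cv2.projectPoints(np.array(X,float).reshape(-1,1,3),rv,np.array(d['t'],float),K(d),np.array(d['dist'],float))[0].reshape(-1,2)
E
python3 - <<'E'
from h import *
d=pickle.load(open('pics/scene4.pkl','rb')); t=np.array([550.1,44.7,178.3])
print('flange,tip px',proj(d,[t-[0,0,35.4],t-[0,0,85.4]]))
for z in (50,0,-25,-50):
    a=np.radians(-11.5); ux=np.array([np.cos(a),np.sin(a),0])*10; uy=np.array([-np.sin(a),np.cos(a),0])*2; c=t+[0,0,z-35.4]
    print(z,np.round(proj(d,[c-ux-uy,c-ux+uy,c+ux-uy,c+ux+uy]),1).tolist())
g=cv2.cvtColor(d['color'],cv2.COLOR_RGB2GRAY)
for v in range(206,244,2): print(v,g[v,318:346])
c=cv2.resize(d['color'][195:265,295:365],(700,700),interpolation=2)
cv2.imwrite('pics/c4.png',c[:600,:,::-1])
E
```

```text
flange,tip px [[329.37856494 215.77566258]
 [329.00014532 233.95437593]]
50 [[333.9, 194.3], [334.8, 195.4], [324.7, 197.1], [325.7, 198.2]]
0 [[333.3, 213.8], [334.2, 214.9], [324.5, 216.6], [325.4, 217.8]]
-25 [[333.0, 223.0], [333.9, 224.2], [324.4, 225.9], [325.3, 227.0]]
-50 [[332.8, 231.9], [333.7, 233.1], [324.3, 234.8], [325.2, 236.0]]
206 [183 183 182 175 149 101  50  14   7   7   6   7   7   3   7   2  12  33
  68  96 112 115 116 116 117 118 118 118]
208 [181 182 180 172 144  96  47  14   4   7   8   6  15  20  18  14  14  40
  74 100 116 119 118 119 118 119 118 118]
210 [181 172 157 138 110  71  34  11   3   6   9  22  39  44  41  28  21  43
  78 104 116 119 119 118 117 119 118 118]
212 [165 147 126 108  89  60  27  10   7   6  11  17  28  29  24  17  15  40
  71  97 110 115 117 117 116 117 118 119]
214 [123 108  94  86  79  61  38  20  12   5  11  15  24  26  35  44  50  62
  84 100 106 108 114 116 118 119 119 119]
216 [115 105  95  92  97  94  88  77  65  54  51  57  62  64  64  63  65  66
  71  77  87  97 107 115 117 117 117 117]
218 [118 116 110 100  98 109 117 113  99
[... 806 characters left out ...]
115 115 116 111  94  72  60  55  55  54  58  57  63  74  89 100
 111 121 124 120 120 133 156 173 178 179]
234 [117 116 114 112 111 106  92  71  61  62  64  69  75  77  85  91  99 111
 125 137 141 139 135 147 168 180 182 182]
236 [111 109 107 105 102  99  92  86  85  88  91  92  94  94  96 102 116 134
 144 147 147 145 149 161 174 181 182 181]
238 [100  99  97  97  97  97  96  96  97  96  96  96  95  94  91  89  96 111
 129 139 142 142 144 147 157 168 175 178]
240 [110 104 101  98  97  98  98  96  97  95  92  87  84  81  80  80  92 114
 130 140 142 141 142 141 144 151 163 171]
242 [144 141 132 118 109 108 101  93  87  82  78  73  70  70  69  71  78  95
 113 130 138 142 143 143 142 142 146 152]
```

View pics/c4.png

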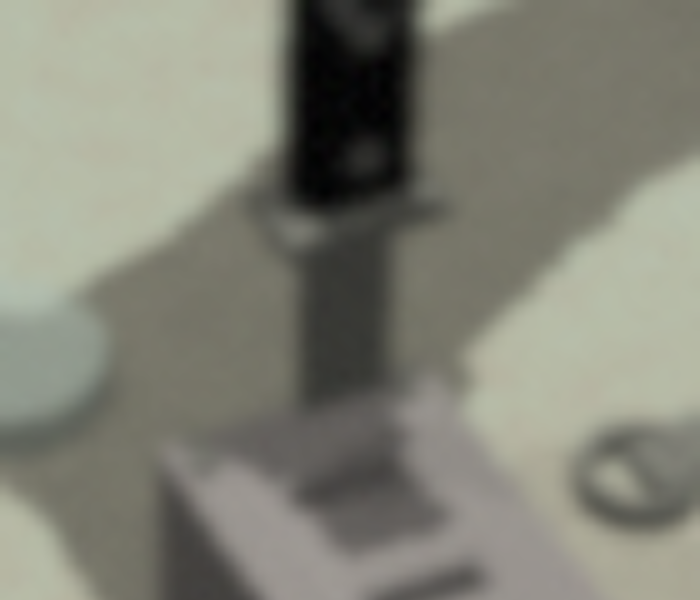

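The scene crop shows the leaf hanging vertically, edges at u≈324.5 and 333.6. The projection from the TCP predicts 324.4 and 333.9, so camera and robot agree. Next I'll lower it to the mouth, then go in small steps.

>>> apply_moves(
  offset=[
    [0, -0.7, 4],
    [0, 0, 5],
    [0, 0, 5],
    [0, 0, 4],
    [0, 0, 2],
    [0, 0, 0],
    [0, 0, 0],
    [0, 0, 0],
  ],
  roll=[0, 0, 0, 0, 0, 0, 0, 0],
  claw=[1, 1, 1, 1, 1, 1, 1, 1],
)

```text
time: 10.1
ee_pos: [550.4, 45.4, 158.5]
orientation: [-0.0, 0.995, -0.1, 0.0]
contact_force: [0.0, -0.5, -1.1]
width: 12.4
```

```bash
python3 -c "
from h import *
go(550.3,45.4,155.4,-11.5)
d=grab('scene','scene5');a=d['color']
c=cv2.resize(a[195:265,295:365],(700,700),interpolation=2)[:600]
cv2.imwrite('pics/crop5.png',c[:,:,::-1])"
```

```text
t 10.1 tcp [550.4  45.4 158.5] xang -11.48 tilt [ 0.0004 -0.    ] F [ 0.04 -0.47 -1.15] T [-0.025 -0.011 -0.016] w 12.4 j [-0.2   0.66  0.06  1.85 -0.06  0.64 -1.87]
tool offset [-0.1 -0.   3.1] roll 0.0
```

View pics/crop5.png

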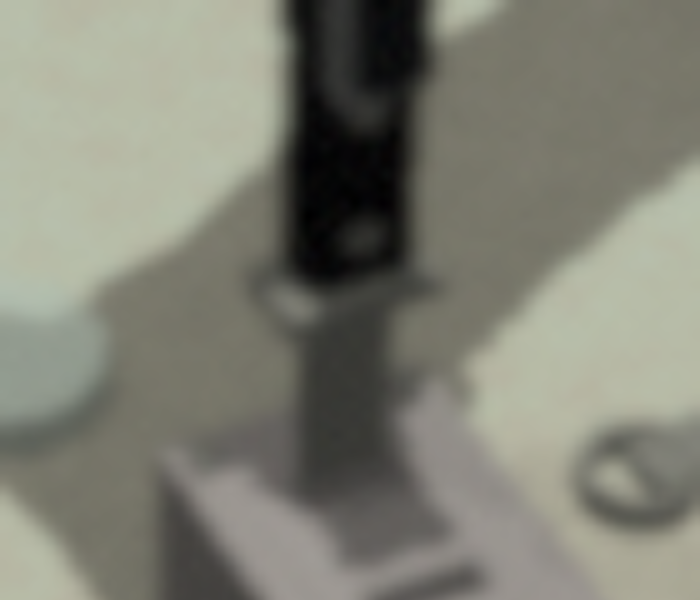

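The leaf's lower end at crop (345,480) meets the mouth of the first gap. I'll enter at 1 mm per row.

>>> apply_moves(
  offset=[
    [0, 0, 1],
    [0, 0, 1],
    [0, 0, 1],
    [0, 0, 1],
    [0, 0, 1],
    [0, 0, 0],
    [0, 0, 0],
    [0, 0, 0],
  ],
  roll=[0, 0, 0, 0, 0, 0, 0, 0],
  claw=[1, 1, 1, 1, 1, 1, 1, 1],
)

```text
time: 10.95
ee_pos: [550.2, 45.4, 153.3]
orientation: [0.0, 0.995, -0.1, 0.0]
contact_force: [0.4, 0.0, -1.0]
width: 12.5
```

```bash
python3 -c "
from h import *
go(550.3,45.4,155.4,-11.5)"
```

```text
t 10.95 tcp [550.2  45.4 153.3] xang -11.47 tilt [ 0.0001 -0.0001] F [ 0.37  0.   -1.02] T [-0.013 -0.017  0.038] w 12.5 j [-0.2   0.67  0.06  1.85 -0.06  0.62 -1.87]
tool offset [ 0.1 -0.  -2.1] roll 0.001
```

>>> apply_moves(
  offset=[
    [0, 0, 1],
    [0, 0, 1],
    [0, 0, 1],
    [0, 0, 1],
    [0, 0, 1],
    [0, 0, 1],
    [0, 0, 0],
    [0, 0, 0],
  ],
  roll=[0, 0, 0, 0, 0, 0, 0, 0],
  claw=[1, 1, 1, 1, 1, 1, 1, 1],
)

```text
time: 11.75
ee_pos: [550.2, 45.4, 147.3]
orientation: [0.0, 0.995, -0.1, 0.0]
contact_force: [0.1, 0.1, -0.8]
width: 12.3
```

>>> apply_moves(
  offset=[
    [0, 0, 2],
    [0, 0, 2],
    [0, 0, 2],
    [0, 0, 2],
    [0, 0, 2],
    [0, 0, 2],
    [0, 0, 0],
    [0, 0, 0],
  ],
  roll=[0, 0, 0, 0, 0, 0, 0, 0],
  claw=[1, 1, 1, 1, 1, 1, 1, 1],
)

```text
time: 12.55
ee_pos: [550.2, 45.4, 135.2]
orientation: [0.0, 0.995, -0.1, -0.0]
contact_force: [0.3, -0.2, -1.1]
width: 12.7
```

```bash
python3 -c "
from h import *
go(550.3,45.4,155.4,-11.5)"
```

```text
t 12.55 tcp [550.2  45.4 135.2] xang -11.47 tilt [-0.     -0.0001] F [ 0.28 -0.23 -1.12] T [-0.011 -0.075 -0.007] w 12.7 j [-0.2   0.69  0.06  1.87 -0.06  0.58 -1.87]
tool offset [  0.1  -0.1 -20.2] roll 0.001
```

>>> apply_moves(
  offset=[
    [0, 0, 1],
    [0, 0, 1],
    [0, 0, 1],
    [0, 0, 1],
    [0, 0, 1],
    [0, 0, 1],
    [0, 0, 1],
    [0, 0, 0],
  ],
  roll=[0, 0, 0, 0, 0, 0, 0, 0],
  claw=[1, 1, 1, 1, 1, 1, 1, 1],
)

```text
time: 13.35
ee_pos: [550.6, 45.7, 128.5]
orientation: [-0.0, 0.995, -0.1, 0.0]
contact_force: [-0.9, 0.8, 1.6]
width: 12.3
```

>>> apply_moves(
  offset=[
    [0, 0, 1],
    [0, 0, 0],
    [0, 0, 0],
    [0, 0, 0],
    [0, 0, 0],
    [0, 0, 0],
    [0, 0, 0],
    [0, 0, 0],
  ],
  roll=[0, 0, 0, 0, 0, 0, 0, 0],
  claw=[1, 1, 1, 1, 1, 1, 1, 1],
)

```text
time: 14.15
ee_pos: [550.9, 45.6, 128.0]
orientation: [-0.0, 0.995, -0.1, 0.001]
contact_force: [-0.5, 1.3, 6.5]
width: 12.5
```

>>> apply_moves(
  offset=[
    [0, 0, 1],
    [0, 0, 0],
    [0, 0, 0],
    [0, 0, 0],
    [0, 0, 0],
    [0, 0, 0],
    [0, 0, 0],
    [0, 0, 0],
  ],
  roll=[0, 0, 0, 0, 0, 0, 0, 0],
  claw=[1, 1, 1, 1, 1, 1, 1, 1],
)

```text
time: 14.95
ee_pos: [551.2, 45.6, 127.4]
orientation: [-0.0, 0.995, -0.1, 0.001]
contact_force: [0.2, 0.0, 7.9]
width: 12.4
```

>>> apply_moves(
  offset=[
    [0, 0, 1],
    [0, 0, 0],
    [0, 0, 0],
    [0, 0, 0],
    [0, 0, 0],
    [0, 0, 0],
    [0, 0, 0],
    [0, 0, 0],
  ],
  roll=[0, 0, 0, 0, 0, 0, 0, 0],
  claw=[1, 1, 1, 1, 1, 1, 1, 1],
)

```text
time: 15.75
ee_pos: [551.3, 45.5, 126.4]
orientation: [-0.0, 0.995, -0.1, 0.001]
contact_force: [-0.4, 0.9, 8.9]
width: 12.1
```

>>> apply_moves(
  offset=[
    [0, 0, 1],
    [0, 0, 1],
    [0, 0, 0],
    [0, 0, 0],
    [0, 0, 0],
    [0, 0, 0],
    [0, 0, 0],
    [0, 0, 0],
  ],
  roll=[0, 0, 0, 0, 0, 0, 0, 0],
  claw=[1, 1, 1, 1, 1, 1, 1, 1],
)

```text
time: 16.55
ee_pos: [551.2, 45.5, 124.1]
orientation: [-0.0, 0.995, -0.1, 0.001]
contact_force: [-1.3, 1.3, 7.2]
width: 12.2
```

```bash
python3 -c "
from h import *
go(550.3,45.4,155.4,-11.5)
d=grab('scene','scene6');a=d['color']
c=cv2.resize(a[195:265,295:365],(700,700),interpolation=2)[:600]
cv2.imwrite('pics/crop6.png',c[:,:,::-1])"
```

```text
t 16.55 tcp [551.2  45.5 124.1] xang -11.48 tilt [0.0022 0.0003] F [-1.31  1.33  7.21] T [0.248 0.039 0.007] w 12.2 j [-0.2   0.71  0.05  1.87 -0.07  0.55 -1.87]
tool offset [ -0.8   0.2 -31.3] roll 0.0
```

View pics/crop6.png

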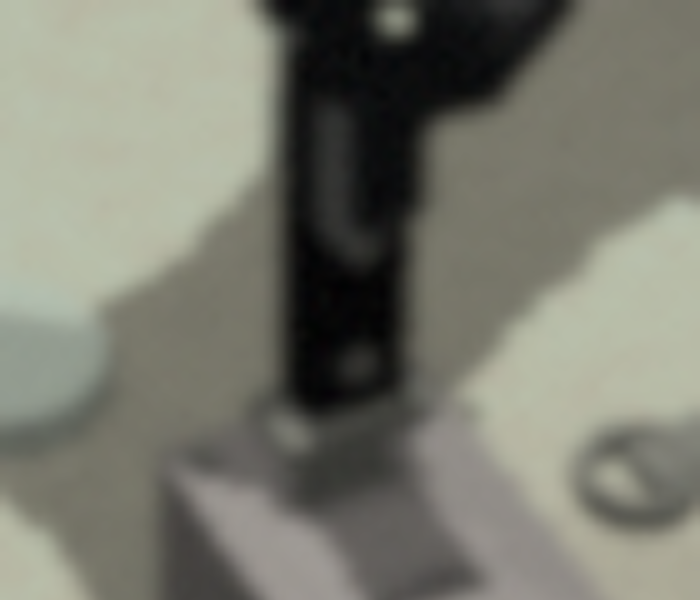

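The force levelled at about 8 N of drag through 31 mm depth. A clip adding 4 N/mm would have reached about 24 N by now. The pad-to-flange distance in the image is unchanged, so the handle isn't slipping in the grip. This gap has the steady springy drag, so I'll go on slowly.

>>> apply_moves(
  offset=[
    [0, 0, 1],
    [0, 0, 1],
    [0, 0, 1],
    [0, 0, 1],
    [0, 0, 1],
    [0, 0, 1],
    [0, 0, 1],
    [0, 0, 1],
  ],
  roll=[0, 0, 0, 0, 0, 0, 0, 0],
  claw=[1, 1, 1, 1, 1, 1, 1, 1],
)

```text
time: 17.4
ee_pos: [551.3, 45.5, 116.2]
orientation: [-0.0, 0.995, -0.1, 0.001]
contact_force: [-0.2, 0.6, 6.8]
width: 12.5
```

>>> apply_moves(
  offset=[
    [0, 0, 1],
    [0, 0, 1],
    [0, 0, 1],
    [0, 0, 1],
    [0, 0, 1],
    [0, 0, 1],
    [0, 0, 0],
    [0, 0, 0],
  ],
  roll=[0, 0, 0, 0, 0, 0, 0, 0],
  claw=[1, 1, 1, 1, 1, 1, 1, 1],
)

```text
time: 18.2
ee_pos: [551.3, 45.5, 110.0]
orientation: [-0.0, 0.995, -0.1, 0.001]
contact_force: [0.8, 0.5, 6.0]
width: 12.9
```

Drag stays steady at about 8 N. The last 5 mm I'll take gently.

>>> apply_moves(
  offset=[
    [0, 0, 1],
    [0, 0, 1],
    [0, 0, 1],
    [0, 0, 0.5],
    [0, 0, 0.5],
    [0, 0, 0],
    [0, 0, 0],
    [0, 0, 0],
  ],
  roll=[0, 0, 0, 0, 0, 0, 0, 0],
  claw=[1, 1, 1, 1, 1, 1, 1, 1],
)

```text
time: 19.0
ee_pos: [551.3, 45.5, 106.1]
orientation: [-0.0, 0.995, -0.1, 0.001]
contact_force: [-0.0, 0.6, 5.4]
width: 12.4
```

>>> apply_moves(
  offset=[
    [0, 0, 0.5],
    [0, 0, 0.5],
    [0, 0, 0],
    [0, 0, 0],
    [0, 0, 0],
    [0, 0, 0],
    [0, 0, 0],
    [0, 0, 0],
  ],
  roll=[0, 0, 0, 0, 0, 0, 0, 0],
  claw=[1, 1, 1, 1, 1, 1, 1, 1],
)

```text
time: 19.8
ee_pos: [551.5, 45.4, 105.4]
orientation: [-0.0, 0.995, -0.1, 0.001]
contact_force: [0.3, 0.9, 7.5]
width: 12.8
```

>>> apply_moves(
  offset=[
    [0, 0, 0.5],
    [0, 0, 0.5],
    [0, 0, 0],
    [0, 0, 0],
    [0, 0, 0],
    [0, 0, 0],
    [0, 0, 0],
    [0, 0, 0],
  ],
  roll=[0, 0, 0, 0, 0, 0, 0, 0],
  claw=[1, 1, 1, 1, 1, 1, 1, 1],
)

```text
time: 20.6
ee_pos: [551.5, 45.4, 105.3]
orientation: [-0.0, 0.995, -0.1, 0.002]
contact_force: [-2.1, -0.8, 15.7]
width: 12.5
```

>>> apply_moves(
  offset=[
    [0, 0, 0.5],
    [0, 0, 0.5],
    [0, 0, 0],
    [0, 0, 0],
    [0, 0, 0],
    [0, 0, 0],
    [0, 0, 0],
    [0, 0, 0],
  ],
  roll=[0, 0, 0, 0, 0, 0, 0, 0],
  claw=[1, 1, 1, 1, 1, 1, 1, 1],
)

```text
time: 21.4
ee_pos: [551.6, 45.4, 105.3]
orientation: [-0.0, 0.995, -0.1, 0.002]
contact_force: [-4.3, 0.6, 23.7]
width: 12.2
```

The flange has landed: z stops at 105.3 and the force rises. I'll ease off and release.

>>> apply_moves(
  offset=[
    [0, 0, -0.5],
    [0, 0, -0.5],
    [0, 0, 0],
    [0, 0, 0],
    [0, 0, 0],
    [0, 0, 0],
    [0, 0, 0],
    [0, 0, 0],
  ],
  roll=[0, 0, 0, 0, 0, 0, 0, 0],
  claw=[1, 1, 1, 0.8, 0.7, 0.6, 0.5, 0.4],
)

```text
time: 22.2
ee_pos: [550.1, 45.3, 103.0]
orientation: [0.0, 0.995, -0.1, -0.0]
contact_force: [0.6, -0.2, 0.2]
width: 51.2
```

>>> apply_moves(
  offset=[
    [0, 0, 0],
    [0, 0, 0],
    [0, 0, -5],
    [0, 0, -15],
    [0, 0, -20],
    [0, 0, -25],
    [0, 0, -30],
    [0, 0, -20],
  ],
  roll=[0, 0, 0, 0, 0, 0, 0, 0],
  claw=[0.4, 0.4, 0.4, 0.4, 0.4, 0.4, 0.4, 0.4],
)

```text
time: 23.0
ee_pos: [550.9, 45.4, 220.6]
orientation: [-0.0, 0.995, -0.1, 0.001]
contact_force: [1.2, 0.5, 0.3]
width: 51.4
```

```bash
python3 -c "
from h import *
go(550.3,45.4,155.4,-11.5)
d=grab('scene','scene7');a=d['color']
c=cv2.resize(a[195:265,295:365],(700,700),interpolation=2)[:600]
cv2.imwrite('pics/crop7.png',c[:,:,::-1])"
```

```text
t 23.0 tcp [550.9  45.4 220.6] xang -11.48 tilt [0.0025 0.0003] F [1.2  0.46 0.27] T [-0.002 -0.1    0.013] w 51.4 j [-0.21  0.57  0.07  1.78 -0.06  0.79 -1.88]
tool offset [-0.7  0.1 65.2] roll 0.0
```

View pics/crop7.png

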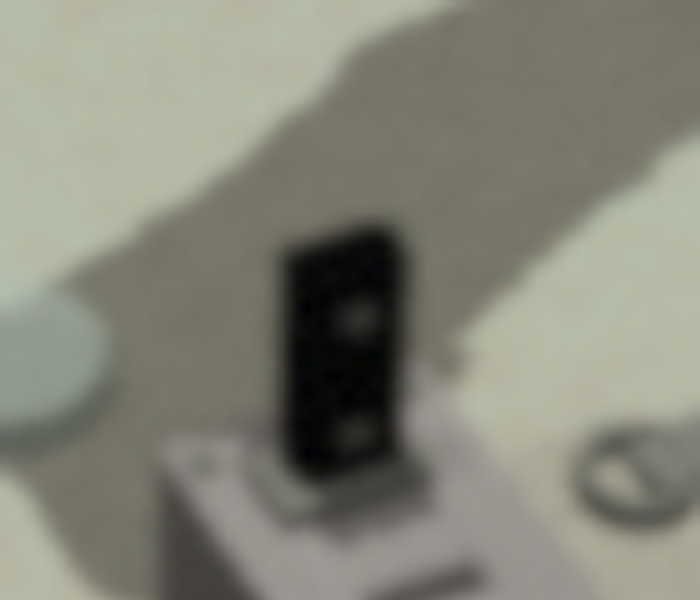

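The crop shows the feeler released and upright, with its flange at about (340,490) on the block's top. I'll check its height and the bystanders, then hand in.

Run:
```python
from h import *
d=pickle.load(open('pics/scene7.pkl','rb'));e=pickle.load(open('pics/scene0.pkl','rb'))
P=hmap(d)[215:250,320:340]; z=P[...,2]; m=(z>100)&(z<145)
print('top of handle z 98pct',np.percentile(z[m],[90,98]),'xy at top',np.median(P[z>128],0))
Q=hmap(e)[155:185,262:280,2]; print('in stand, (expect 131)',np.percentile(Q[(Q>100)&(Q<145)],[90,98]))
a=np.abs(d['color'].astype(int)-e['color']).sum(2)
for n,(u,v) in dict(dish=(295,233),key=(382,232),bucket=(240,283),slidebox=(197,235),bottle=(366,372),jar=(217,164),mouse=(467,371)).items(): print(n,np.percentile(a[v-25:v+25,u-25:u+25],90))
```

```text
top of handle z 98pct [135.75888568 137.09378746] xy at top [554.62145464  50.21562886 134.65194198]
in stand, (expect 131) [131.19114253 132.48789985]
dish 163.0
key 29.0
bucket 26.0
slidebox 28.0
bottle 27.0
jar 29.0
mouse 27.0
```

```bash
python3 -c "
from h import *
print(manip.close_job())"
```

```text
the job is handed in; nothing more can be done
None
```

The feeler is standing released and fully home in the gap that grips it, and the job is handed in, at about 23 s of the 64 s allowed. I drew it from its stand by the handle and tried first the gap at the end of the grey block nearest the stand. That gap turned out to be the sprung one, so the other three were never tried.

- **Grip:** resistance began about 25 to 27 mm down and levelled off at about 7 to 10 N of drag until the flange landed. A bent clip would have kept building at 4 N per mm. The handle did not slip in the fingers.
- **Force:** the highest wrist reading was about 24 N, pressing the flange onto the block's top after it landed. Readings come only at the end of each move call, so brief peaks in between were not seen.
- **Home:** the handle top is about 4.6 mm higher than it was in the stand, against 5 mm expected for fully home. The feeler is upright and the gripper is well clear above it.
- **Bystanders:** the scene image showed no change around the rotor key, bucket, slide box, bottle, jar or mouse. The check did flag the dish area; I put that down to the arm's shadow, since the dish appears at the same place in the crops.
- **Disagreement:** the two cameras put the slots 2 to 3 mm apart. I aimed nearer the top camera's position, and the leaf went in without catching.

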